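# Clamp a slide carrier in the mounting press to the set pressure

### The arm

A 6-joint arm with a two-finger parallel gripper is mounted at the origin on the work surface. World frame = base frame: x ahead of the robot, y to its left, z up, the work surface at z = 0. Lengths are in m, angles in rad, forces in N, time in s.
With the tool pointing down it reaches from about 0.3 to 0.75 m from the base axis. Payload 8.5 kg.
Tool frame: the origin (TCP) lies midway between the tips of the shut fingers; the grasp point (between the pads) lies 19 mm behind it; z points along the fingers, y is the line along which they close (so a half turn about z gives the same grasp; the last joint's range is limited). The gripper opens to 85 mm and grips with 20 to 120 N. Pads are 22 mm wide; open, the fingers measure 114 mm over their backs; the gripper's body (76 mm by 85 mm) begins 54 mm behind the grasp point. The pads swing forward as they close: fully open they stand 13 mm farther back than shut.
Start: joints at [-1.539, 0.381, 1.297, -0, 1.464, -0.215], TCP at [0.134, -0.533, 0.204] pointing down, gripper open.
Joint ranges: [-3.11, 3.11], [-0.89, 2.33], [0.22, 2.48], [-1.42, 4.56], [0.17, 2.85], [-2.88, 2.88]. Speed limits (rad/s): [2.39, 2.39, 3.14, 3.14, 3.14, 3.14].

### API

Orientations are given as a unit quaternion [w, x, y, z].
In Python, from workcell import state, read_camera, camera_info, finish_job gives the robot as it stands.
- The arm moves only by the tool carry_out, never from a script. Its argument "steps" is a list of rows, each a list of 7 numbers: the closure, from 0 (fully open) to 1 (shut), then the shift along the world's x, y, z in m, then the turn, a rotation vector about the world's x, y, z in degrees. A call has 1 to 20 rows; each row is the pose to reach, as a shift and turn from the pose commanded when the call began; what a row does not reach only later rows make up. A row lasts 1/8 s, in which the tool goes at most 62.5 mm and 10.7 degrees, less where a joint would pass 70% of its speed; a pose out of reach is approached as far as the arm can. A call with a gripper value outside its range is refused whole. The fingers move at their own pace and stop on an object; "force" is the grip in N (left out, the last holds). Time passes only in rows, so rows that repeat a pose let the fingers close. It gives the time, the measured TCP pose, the force, the opening and the grip force at its end, in the units of the state.
- state(): the state, without advancing time (a new reading comes with each control period).
- read_camera(name): name is "scene" or "top" or "wrist"; returns (picture, depth): 400x640x3 uint8, red, green, blue; 400x640 float32, m along the optical axis (not along the pixel's ray), 0 where there is no reading.
- camera_info(name): a dict with "fx", "fy", "cx", "cy" (pixels), "dist" ([k1, k2, p1, p2, k3] as OpenCV has them; the pictures are not rectified), "rvec" (rotation vector, rad) and "tvec" (3), from world to camera coordinates, as OpenCV has them. Camera axes: x right, y down, z forward; pixel columns grow to the right and rows downward; lengths in m; the calibration is good to about 2 mm. A picture is of the moment at which its call begins: read the wrist's pose just before it. camera_info takes no time and is no camera call; for the wrist camera it gives the pose at the moment of the call.
- finish_job(): hands the job in; it is judged then, once.
The state is a dict: "time_s": time; "joints": joint angles; "joint_vel": joint speeds; "effort": joint torques, N m; "eef_pos": TCP position; "ee_rot": TCP orientation; "ft_force": force on the tool from outside, world axes, zero at the start; "ft_torque": the same for the moment, N m; "width": finger opening in m; "gripper_force": force on a finger pad.
Only numpy, scipy, OpenCV 4.12 (cv2) and the standard library are available. Lean on these libraries where they do the work, as an engineer would, in place of code of your own. Each camera call takes 0.05 s, during which the arm holds its last target. There are 200 camera calls.

### The job

Lay the slide carrier on the press's sprung plate and slide it, glass end first, in under the press foot until you feel it come fully home against the solid stop; press it home with some 5 to 15 N for a moment, no harder. Then turn the knob clockwise, a bit at a time, until the gauge needle points at the wedge-shaped mark on the dial, never running well past it, and let go so that the carrier stays clamped with the needle at the mark. Leave the bottle, jar and box alone.

Things in the scene. Friction and masses are not known exactly. Their poses are not given: they have to be found in the camera images.
- carrier_mid (a point): Loose slide carrier, 0.1 to 0.2 kg: a flat steel bar 140 long x 36 wide x 10 mm thick with a glass slide let into its top at the +x end and an upright grey grip tab near its -x end. This point is the bar's centre, half-way up its thickness (5 mm above its underside). x runs lengthwise from the tab towards the glass end (the end that goes against the stop), z up.
- carrier_tab (a point): Point to grip on the carrier's tab, which is 26 (along x) x 12 (across, y) x 40 mm tall above the bar. The point is on its centre line, 34 mm above the carrier's underside (16 mm below the tab's top), 55 mm behind the carrier's centre. Same axes as the carrier. Grip it across y.
- platen: Sprung plate in the press: 225 long x 60 mm wide, top 60 mm above the counter, with two side rails 6 mm high, 48 mm apart inside. Origin on its top, straight below the press foot, 180 mm from its open front end; x points away from that end (the way the carrier is pushed), z up. It can sink 15.5 mm on springs, carrying the carrier; it gives only above about 2 N, then 1.5 N per mm.
- press: Fixed press: origin on the counter under foot and knob, x as the plate's. Its overhead arm (50 mm wide, underside 95, top 120 mm above the counter) starts 22 mm before this axis (towards -x). Below it hang the foot (28 mm disc, 4 to 7.5 mm above the carrier's top; not measured) and, behind it, the stop. Lay the carrier down with its glass end 30 to 40 mm before the axis, clear of the arm.
- stop: Bracket of the stop, 30 mm wide, 34 mm tall, under the arm behind the foot. Origin on the counter, 55 mm behind the press axis, axes as the press. A stop screw stands out from here towards -x by an unmeasured 10 to 34 mm, with a pad 24 wide x 28 mm tall on its end, level with the carrier. The pad gives 2 mm under 0.3 N (too little to feel), then is solid: there the carrier is fully home.
- knob_grip (a point): Black knob on top of the press, above the foot: a 54 mm round flange with an upright grip bar 52 long x 14 wide x 42 mm tall. The point is on the vertical turning axis, 18 mm below the bar's top, 24 mm above the flange, 156 mm above the counter. x runs along the bar, z up. Clockwise from above lowers the foot 6 mm per rad; it stays where it is left (takes 0.15 N m free, up to 0.27 loaded).
- needle (a joint): Angle of the gauge needle, rad; 0 with the plate up, grows clockwise seen from above, 1 rad for each 8 mm that the plate is pressed down (so 0.75 rad for each rad of knob once the foot presses on the carrier). The set mark lies 0.8 to 1.15 rad from the rest position.
- needle_tip (a point): Tip of the dark gauge needle (46 mm long) on the white round dial (132 mm diameter) beside the press; 45 mm from the needle's axis, x points outwards along the needle.
- mark_tip (a point): Where the needle's tip must be: a point on the same 45 mm circle, 2 to 3 mm inside the tip of the black wedge on the dial's rim. x points outwards along the radius from the needle's axis; the needle comes from this frame's +y side, turning clockwise, and has passed the mark when its tip is on the -y side.
- stain_bottle_mid (a point): Bystander: amber bottle, 44 mm diameter, 90 mm tall; its centre.
- jar_mid (a point): Bystander: white jar, 60 mm diameter, 70 mm tall; its centre.
- slide_box_mid (a point): Bystander: flat blue box 90 x 85 x 35 mm; its centre.
- carrier: The carrier as a whole; origin at the centre of its underside, axes as carrier_mid.
There are look-alikes about, which are no part of the job. What is shaped like the carrier but green or yellow is not meant.

How it is judged:
By the outcome, as a careful person would: the job done as asked, in the order asked, and still so for the second after the job is handed in, with the robot touching nothing.
It also fails if it takes over 72 s, if anything falls off the work surface, if the arm or the gripper's body presses on something with over 40 N, if the wrist force passes 120 N, or if a joint passes its speed limit or range.

## Working session

There is one attempt and no reset: what is moved stays moved. The work goes in short steps, Python scripts to look and compute and a tool call to move; the robot and the scene stay as the last step left them, time stands still between calls to the robot, and variables do not carry over. Pictures are saved under pics/ and viewed, at most 10 in all, crops included, and the job is handed in when it is done.

Besides the shell and the picture viewer there is one more tool, called after ">>>" as name(argument=value, ...) on one line, values as JSON. carry_out: Moves the arm, as the interface text tells. Its arguments: {"type":"object","properties":{"steps":{"type":"array"},"force":{"type":"number"}},"required":["steps"]}

```bash
mkdir -p pics; ls
cat > h.py <<'E'
import numpy as np, cv2, pickle
from workcell import state, read_camera, camera_info, finish_job
def grab(n):
    ci=camera_info(n); im,d=read_camera(n); return im,d,ci
def K(ci): return np.array([[ci['fx'],0,ci['cx']],[0,ci['fy'],ci['cy']],[0,0,1.]])
def ray(ci,px):
    px=np.asarray(px,float).reshape(-1,1,2)
    u=cv2.undistortPoints(px,K(ci),np.array(ci['dist'],float)).reshape(-1,2)
    R=cv2.Rodrigues(np.array(ci['rvec'],float))[0]; t=np.array(ci['tvec'],float).ravel()
    d=np.c_[u,np.ones(len(u))]@R; c=-R.T@t
    return c,d
def onz(ci,px,z):
    c,d=ray(ci,px); return c+d*((z-c[2])/d[:,2])[:,None]
def bydepth(ci,px,dep):
    c,d=ray(ci,px); return c+d*np.asarray(dep,float).reshape(-1,1)
def proj(ci,P):
    return cv2.projectPoints(np.asarray(P,float).reshape(-1,1,3),np.array(ci['rvec'],float),np.array(ci['tvec'],float),K(ci),np.array(ci['dist'],float))[0].reshape(-1,2)
def save(n,im): cv2.imwrite('pics/'+n+'.png',im[:,:,::-1])
E
python3 - <<'E'
from h import *
a,d,ci=grab('top'); np.savez('top0',a=a,d=d); pickle.dump(ci,open('top0.p','wb')); save('top0',a)
b,d2,c2=grab('scene'); save('scene0',b); np.savez('scene0',a=b,d=d2); pickle.dump(c2,open('scene0.p','wb'))
for c in (ci,c2): print(c['fx'],ray(c,[[320,200]]))
s=state(); print(s['eef_pos'],s['ee_rot'],s['time_s'],s['width'])
E
```

```text
pics
470.22591199078187 (array([0.29679809, 0.00772729, 1.40583491]), array([[ 0.15740771, -0.00695088, -0.98770005]]))
459.9268197052196 (array([1.07576404, 0.34689062, 1.19811178]), array([[-0.42603671, -0.29496734, -0.85537295]]))
[ 0.13436455 -0.53303395  0.20317642] [-6.50365669e-04  9.92394166e-01  1.23099115e-01  6.52313142e-05] 0.1 0.08560472104283526
```

View pics/top0.png

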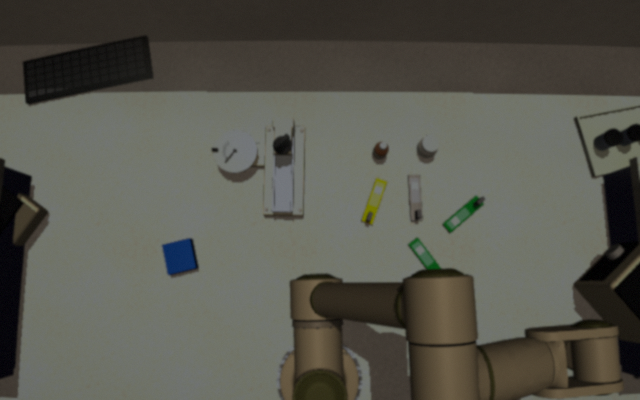

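View pics/scene0.png

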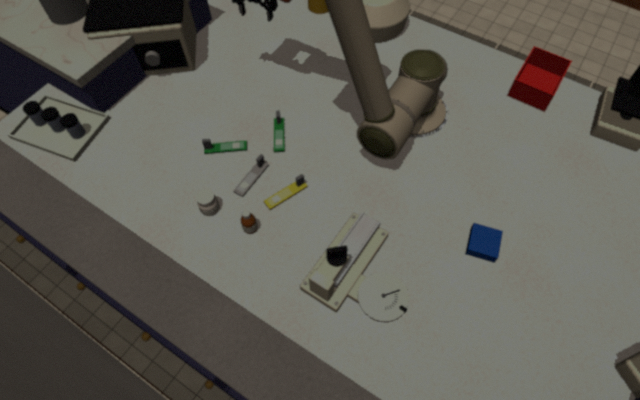

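Top view: the steel carrier is at about (415,197) with its tab at (418,216). The press plate is at (284,175), its open end at row 215, the knob at (283,145), the dial at (237,152) and the wedge at (214,150). I'll zoom in on these.

Run:
```python
from h import *
a=np.load('top0.npz')['a']; b=np.load('scene0.npz')['a']
g=lambda im: np.clip(im.astype(float)*1.8,0,255).astype(np.uint8)
A=cv2.resize(g(a[110:225,200:320]),None,fx=4,fy=4,interpolation=cv2.INTER_CUBIC)
B=cv2.resize(g(a[160:235,385:445]),None,fx=4,fy=4,interpolation=cv2.INTER_CUBIC)
B=np.vstack([B,np.zeros((460-300,240,3),np.uint8)])
save('crop1',np.hstack([A,B]))
t=np.load('top0.npz'); d=t['d']; ci=pickle.load(open('top0.p','rb'))
for n,p in dict(carrier=(415,190),tab=(418,215),dial=(240,165),plate=(284,195),knob=(283,144),counter=(350,180),platefront=(284,211)).items():
    print(n,bydepth(ci,[p],[d[p[1],p[0]]]).round(3))
```

```text
carrier [[ 0.549 -0.289  0.014]]
tab [[ 0.468 -0.288  0.051]]
dial [[0.616 0.234 0.057]]
plate [[0.527 0.103 0.054]]
knob [[0.652 0.1   0.156]]
counter [[ 0.583 -0.094 -0.   ]]
platefront [[0.479 0.102 0.064]]
```

View pics/crop1.png

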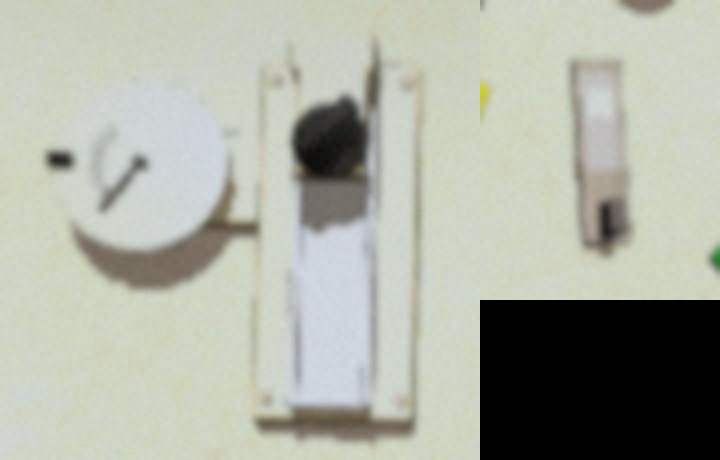

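The needle's pivot is at crop (140,163), its tip at (102,211), pointing lower left. The wedge is at the dial's left rim, (60,158), so clockwise travel is about 0.9 rad. The carrier's tab is towards the robot. Next I move over the carrier and take a wrist view.

>>> carry_out(steps=[[0, 0.04, 0.027, 0.02, 0, 0, -4], [0, 0.09, 0.06, 0.04, 0, 0, -8], [0, 0.14, 0.093, 0.07, 0, 0, -12], [0, 0.19, 0.127, 0.07, 0, 0, -14], [0, 0.24, 0.16, 0.07, 0, 0, -14], [0, 0.29, 0.193, 0.07, 0, 0, -14], [0, 0.33, 0.22, 0.07, 0, 0, -14], [0, 0.36, 0.243, 0.07, 0, 0, -14], [0, 0.36, 0.243, 0.07, 0, 0, -14], [0, 0.36, 0.243, 0.07, 0, 0, -14]])

```text
time_s: 1.35
eef_pos: [0.4939, -0.2906, 0.2734]
ee_rot: [-0.0, 1.0, 0.001, -0.0]
ft_force: [-0.2, 0.1, 0.7]
width: 0.0856
gripper_force: 0.0
```

Run:
```python
from h import *
s=state(); print(s['eef_pos'],s['ee_rot'],s['joints'],s['time_s'])
a,d,ci=grab('wrist'); np.savez('w1',a=a,d=d); pickle.dump(ci,open('w1.p','wb')); save('w1',a)
print(ci['fx'],ray(ci,[[320,200]]))
```

```text
[ 0.49388321 -0.29063759  0.27342292] [-1.34280711e-04  9.99999281e-01  1.13379055e-03 -3.67900437e-04] [-7.38256867e-01  3.85784346e-01  1.08985202e+00 -2.98748228e-04
  1.66668092e+00  8.30243384e-01] 1.35
337.426468508424 (array([ 0.56712499, -0.29169188,  0.44308215]), array([[-0.28957953,  0.00655966, -0.9571772 ]]))
```

View pics/w1.png

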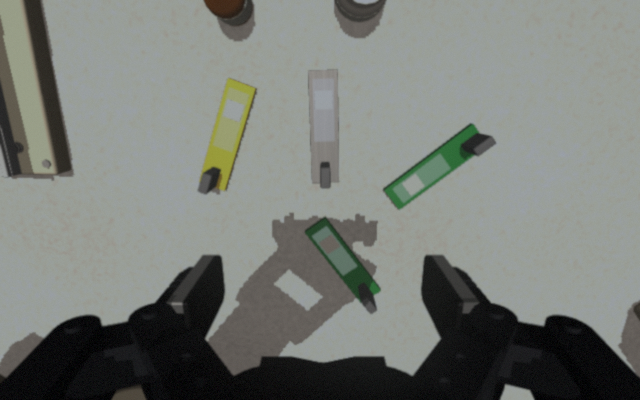

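The wrist view shows the grey carrier upright, with corners at about (309,70), (337,70), (340,184) and (312,184), and its tab at (325,173). A green look-alike lies below it, nearer to me.

Run:
```python
from h import *
t=np.load('w1.npz'); a,d=t['a'].astype(int),t['d']; ci=pickle.load(open('w1.p','rb'))
v,u=np.mgrid[40:215,280:370]; px=np.c_[u.ravel(),v.ravel()]
P=bydepth(ci,px,d[v,u].ravel()); print('noise floor',P[:500,2].mean(),P[:500,2].std())
m=(P[:,2]>0.006)&(P[:,2]<0.016); 
mm=(m.reshape(v.shape)*255).astype(np.uint8); mm=cv2.morphologyEx(mm,cv2.MORPH_OPEN,np.ones((3,3)))
n,l,st,ce=cv2.connectedComponentsWithStats(mm); k=1+st[1:,4].argmax(); print(st[k])
c=max(cv2.findContours((l==k).astype(np.uint8),0,1)[0],key=cv2.contourArea).reshape(-1,2)+[280,40]
Q=onz(ci,c,0.010)[:,:2]; r=cv2.minAreaRect((Q*1000).astype(np.float32)); print('rect mm',r)
print(cv2.boxPoints(r))
print('image corners onz',onz(ci,[[309,70],[337,70],[340,184],[312,184]],0.010).round(4))
T=P[(P[:,2]>0.046)]; print('tab top',len(T),T.mean(0),T.min(0),T.max(0))
```

```text
noise floor 0.003052646144875612 0.03952468164427694
[  28   30   31  113 3003]
rect mm ((530.46630859375, -293.5069885253906), (139.76429748535156, 35.901546478271484), 1.5516034364700317)
[[ 460.1237  -277.45502]
 [ 461.09586 -313.34338]
 [ 600.80896 -309.55896]
 [ 599.8368  -273.6706 ]]
image corners onz [[ 0.5999 -0.2755  0.01  ]
 [ 0.6    -0.3092  0.01  ]
 [ 0.4583 -0.3152  0.01  ]
 [ 0.4582 -0.2781  0.01  ]]
tab top 266 [ 0.49396742 -0.29432295  0.12772612] [ 0.46261011 -0.30109357  0.04639307] [ 0.56712499 -0.28897878  0.44308215]
```

The carrier fits at 139.8 × 35.9 mm, centre (0.5305, -0.2935), yaw 1.55°. While the gripper is still empty I take a close look at the press.

>>> carry_out(steps=[[0, 0.01, 0.04, 0.01, 0, 0, 0], [0, 0.02, 0.095, 0.03, 0, 0, 0], [0, 0.03, 0.15, 0.045, 0, 0, 0], [0, 0.045, 0.205, 0.045, 0, 0, 0], [0, 0.06, 0.26, 0.045, 0, 0, 0], [0, 0.07, 0.315, 0.045, 0, 0, 0], [0, 0.08, 0.37, 0.045, 0, 0, 0], [0, 0.085, 0.42, 0.045, 0, 0, 0], [0, 0.085, 0.42, 0.045, 0, 0, 0], [0, 0.085, 0.42, 0.045, 0, 0, 0]])

```text
time_s: 2.65
eef_pos: [0.5794, 0.1285, 0.3187]
ee_rot: [0.0, 1.0, 0.001, -0.0]
ft_force: [-0.6, -0.5, -0.2]
width: 0.0853
gripper_force: 0.0
```

Run:
```python
from h import *
s=state(); print(s['eef_pos'],s['ee_rot'],s['joints'],s['time_s'])
a,d,ci=grab('wrist'); np.savez('w2',a=a,d=d); pickle.dump(ci,open('w2.p','wb')); save('w2',np.clip(a*1.3,0,255).astype(np.uint8))
print(ray(ci,[[320,200]]))
```

```text
[0.57935656 0.12846997 0.31871033] [ 1.77805448e-04  9.99999805e-01  5.94175566e-04 -7.26361282e-05] [ 1.90692299e-02  4.15031437e-01  9.18859409e-01 -3.63018904e-04
  1.80785361e+00  1.58859198e+00] 2.65
(array([0.65249242, 0.12743139, 0.48841767]), array([[-0.2889959 ,  0.00628547, -0.95735541]]))
```

View pics/w2.png

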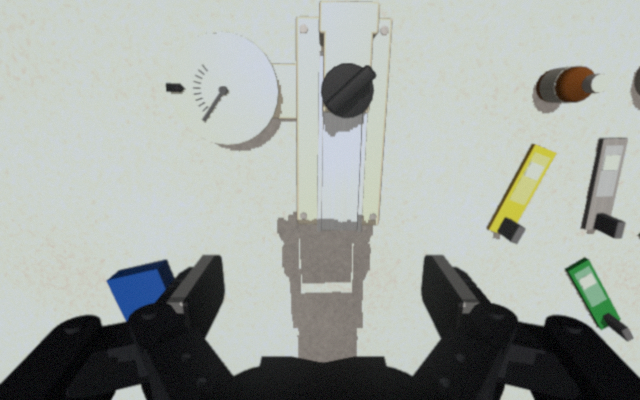

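Close press view: dial centre about (223,91), needle tip (206,121), wedge tip near (184,88). Knob centre is at about (347,91) with its bar running (333,112)–(375,70). The plate lies between columns 320 and 365, with its front end near row 228.

Run:
```python
from h import *
t=np.load('w2.npz'); a,d=t['a'].astype(int),t['d']; ci=pickle.load(open('w2.p','rb'))
v,u=np.mgrid[0:245,150:420]; P=bydepth(ci,np.c_[u.ravel(),v.ravel()],d[v,u].ravel()).reshape(v.shape+(3,)); Z=P[...,2]
for r in (50,150,180,210,222): print(r,[(int(150+c),round(float(Z[r,c])*1000)) for c in range(135,255,5)])
def rect(name,m,z,off=(150,0)):
    m=cv2.morphologyEx((m*255).astype(np.uint8),cv2.MORPH_OPEN,np.ones((3,3)))
    n,l,st,ce=cv2.connectedComponentsWithStats(m); k=1+st[1:,4].argmax()
    c=max(cv2.findContours((l==k).astype(np.uint8),0,1)[0],key=cv2.contourArea).reshape(-1,2)+off
    Q=(onz(ci,c,z)[:,:2]*1000).astype(np.float32); print(name,z,cv2.minAreaRect(Q),'circ',cv2.minEnclosingCircle(Q)); return Q
X=u>290
rect('arm',X&(Z>.112)&(Z<.127),.120)
rect('knobbar',X&(Z>.160)&(Z<.185),.174)
rect('flange',X&(Z>.125)&(Z<.185),.132)
print('dial z',np.median(Z[60:80,80:110]))
rect('dial',(~X)&(Z>.045)&(Z<.075)&(u<285),float(np.median(Z[60:80,80:110])))
zd=float(np.median(Z[60:80,80:110]))
rect('plate',X&(Z>.055)&(Z<.0635)&(u>315)&(u<370)&(v>115),.060)
D=a[60:130,155:285].sum(2); np.set_printoptions(linewidth=250)
m=(D<190); n,l,st,ce=cv2.connectedComponentsWithStats(m.astype(np.uint8))
for k in range(1,n):
    if st[k,4]>4:
        p=ce[k]+[155,60]; print(st[k]+np.array([155,60,0,0,0]),p,onz(ci,[p],zd).round(4))
```

```text
50 [(285, 1), (290, 0), (295, 0), (300, 28), (305, 30), (310, 31), (315, 30), (320, 28), (325, 119), (330, 119), (335, 119), (340, 120), (345, 118), (350, 119), (355, 121), (360, 118), (365, 120), (370, 120), (375, 30), (380, 31), (385, 31), (390, 26), (395, 0), (400, 0)]
150 [(285, -2), (290, 0), (295, -2), (300, 30), (305, 29), (310, 30), (315, 30), (320, 66), (325, 61), (330, 60), (335, 59), (340, 61), (345, 61), (350, 61), (355, 60), (360, 58), (365, 65), (370, 32), (375, 31), (380, 28), (385, -1), (390, 0), (395, -2), (400, 0)]
180 [(285, 1), (290, -1), (295, 0), (300, 29), (305, 30), (310, 29), (315, 29), (320, 66), (325, 60), (330, 60), (335, 59), (340, 60), (345, 61), (350, 59), (355, 60), (360, 66), (365, 28), (370, 29), (375, 29), (380, 29), (385, -1), (390, 1), (395, 0), (400, -1)]
210 [(285, -1), (290, 1), (295, -1), (300, 29), (305, 31), (310, 30), (315, 29), (320, 66), (325, 60), (330, 60), (335, 60), (340, 60), (345, 59), (350, 59), (355, 60), (360, 66), (365, 29), (370, 29), (375, 29), (380, 0), (385, 0), (390, 0), (395, 0), (400, 1)]
222 [(285, 1), (290, -1), (295, 0
[... 541 characters left out ...]
046875, 102.96973419189453), 25.90869903564453)
flange 0.132 ((660.1573486328125, 102.40535736083984), (52.854095458984375, 52.770626068115234), 84.91506958007812) circ ((661.5279541015625, 100.03633117675781), 29.675111770629883)
dial z 0.05947696022268367
dial 0.05947696022268367 ((662.3862915039062, 246.6331024169922), (130.5513458251953, 130.44155883789062), 32.565311431884766) circ ((662.5149536132812, 249.10321044921875), 68.05960083007812)
plate 0.06 ((556.2234497070312, 103.690185546875), (48.379905700683594, 151.7438507080078), 89.08077239990234) circ ((556.3763427734375, 102.81181335449219), 78.889404296875)
[167  84  17   8 117] [174.32478632  87.52991453] [[0.6655 0.307  0.0595]]
```

The press axis is at (0.660, 0.1025) and its yaw is about -0.8°. The plate is 48.4 mm wide, with its front at x=0.480, which agrees with the data. The knob bar runs at -47.7°. Now for the tab.

>>> carry_out(steps=[[0, -0.005, -0.04, -0.01, 0, 0, 0.5], [0, -0.015, -0.095, -0.03, 0, 0, 1], [0, -0.03, -0.15, -0.05, 0, 0, 1.5], [0, -0.045, -0.205, -0.075, 0, 0, 1.5], [0, -0.06, -0.26, -0.1, 0, 0, 1.5], [0, -0.075, -0.315, -0.12, 0, 0, 1.5], [0, -0.09, -0.37, -0.145, 0, 0, 1.5], [0, -0.104, -0.41, -0.175, 0, 0, 1.5], [0, -0.104, -0.424, -0.2, 0, 0, 1.5], [0, -0.104, -0.424, -0.22, 0, 0, 1.5], [0, -0.104, -0.424, -0.23, 0, 0, 1.5], [0, -0.104, -0.424, -0.23, 0, 0, 1.5]])

```text
time_s: 4.2
eef_pos: [0.4748, -0.2947, 0.0887]
ee_rot: [-0.0, 1.0, 0.014, -0.0]
ft_force: [0.4, -0.1, -0.1]
width: 0.0856
gripper_force: 0.0
```

>>> carry_out(steps=[[0, 0.001, 0, -0.03, 0, 0, 0], [0, 0.001, 0, -0.06, 0, 0, 0], [0, 0.001, 0, -0.0725, 0, 0, 0], [0.3, 0.001, 0, -0.0725, 0, 0, 0], [1, 0.001, 0, -0.0725, 0, 0, 0], [1, 0.001, 0, -0.0725, 0, 0, 0], [1, 0.001, 0, -0.0725, 0, 0, 0], [1, 0.001, 0, -0.0725, 0, 0, 0], [1, 0.001, 0, -0.0725, 0, 0, 0], [1, 0.001, 0, -0.0725, 0, 0, 0]], force=50)

```text
time_s: 5.45
eef_pos: [0.4765, -0.2943, 0.0168]
ee_rot: [0.0, 1.0, 0.014, 0.0]
ft_force: [-0.4, 1.7, 5.7]
width: 0.0099
gripper_force: 49.1
```

>>> carry_out(steps=[[1, 0, 0, 0.03, 0, 0, 0], [1, 0, 0.01, 0.07, 0, 0, 0], [1, 0, 0.04, 0.1, 0, 0, -1], [1, 0, 0.08, 0.11, 0, 0, -2], [1, 0, 0.13, 0.11, 0, 0, -2.4], [1, 0, 0.18, 0.11, 0, 0, -2.4], [1, 0, 0.23, 0.11, 0, 0, -2.4], [1, 0.003, 0.28, 0.11, 0, 0, -2.4], [1, 0.008, 0.33, 0.11, 0, 0, -2.4], [1, 0.012, 0.37, 0.11, 0, 0, -2.4], [1, 0.016, 0.399, 0.11, 0, 0, -2.4], [1, 0.02, 0.399, 0.11, 0, 0, -2.4], [1, 0.02, 0.399, 0.1, 0, 0, -2.4], [1, 0.02, 0.399, 0.09, 0, 0, -2.4]])

```text
time_s: 7.2
eef_pos: [0.4961, 0.1038, 0.1052]
ee_rot: [0.0, 1.0, -0.007, -0.0]
ft_force: [-0.2, 0.9, -1.0]
width: 0.0101
gripper_force: 49.1
```

Run:
```python
from h import *
s=state(); print(s['eef_pos'],s['ee_rot'],s['joints'],s['time_s'],s['ft_force'],s['ft_torque'],s['width'])
a,d,ci=grab('wrist'); np.savez('w3',a=a,d=d); pickle.dump(ci,open('w3.p','wb')); save('w3',np.clip(a*1.3,0,255).astype(np.uint8))
```

```text
[0.49608151 0.10378183 0.10523698] [ 6.36327535e-05  9.99973646e-01 -7.24653909e-03 -4.36291025e-04] [-2.76532032e-02  4.05357441e-01  1.57202959e+00 -1.57859527e-04
  1.16507543e+00  1.55769870e+00] 7.2 [-0.24325986  0.86613182 -0.98465758] [0.01233986 0.04695848 0.00176642] 0.010052331610739458
```

View pics/w3.png

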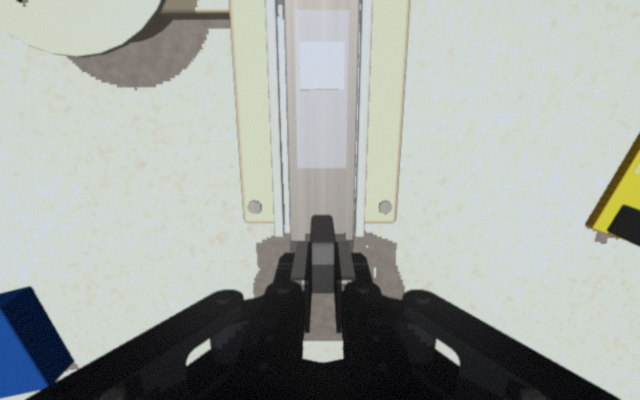

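The carrier is in hand, pointing up the plate: bar columns 290–356 between rails at 278 and 364, so it's centred. I check its tilt from depth.

Run:
```python
from h import *
t=np.load('w3.npz'); d=t['d']; ci=pickle.load(open('w3.p','rb'))
for r in (8,60,130,180,200,225):
    P=bydepth(ci,[(c,r) for c in range(300,350,4)],d[r,300:350:4]); print(r,np.median(P,0).round(4), np.polyfit(P[:,1],P[:,2],1)[0].round(3))
    e=[(c,round(float(bydepth(ci,[(c,r)],[d[r,c]])[0,2])*1000)) for c in list(range(270,300,3))+list(range(346,374,3))]; 
    if r in(8,180): print(e)
```

```text
8 [0.6105 0.1001 0.097 ] 0.035
[(270, 65), (273, 67), (276, 61), (279, 59), (282, 60), (285, 97), (288, 98), (291, 98), (294, 98), (297, 97), (346, 95), (349, 97), (352, 97), (355, 96), (358, 97), (361, 63), (364, 66), (367, 65), (370, 65), (373, 30)]
60 [0.5873 0.1004 0.0978] 0.036
130 [0.5535 0.1009 0.098 ] -0.029
180 [0.527  0.1013 0.0977] 0.014
[(270, 29), (273, 65), (276, 65), (279, 65), (282, 60), (285, 60), (288, 60), (291, 98), (294, 98), (297, 97), (346, 98), (349, 98), (352, 97), (355, 60), (358, 65), (361, 65), (364, 66), (367, 28), (370, 30), (373, 29)]
200 [0.5158 0.1014 0.0982] 0.015
225 [0.5016 0.1016 0.0987] 0.147
```

Run:
```python
from h import *
t=np.load('w3.npz'); d=t['d']; ci=pickle.load(open('w3.p','rb'))
for r in range(5,226,20):
    c=np.arange(255,385); P=bydepth(ci,[(k,r) for k in c],d[r,c]); z=P[:,2]
    k=c[(z>.085)&(z<.105)]; q=c[(z>.063)&(z<.069)]
    ky=onz(ci,[(k.min()-.5,r),(k.max()+.5,r)],.098); qy=onz(ci,[(q.min()-.5,r),(q.max()+.5,r)],.066)
    print(r,'car x %.3f'%ky[0,0],'y mid %.4f w %.4f'%(ky[:,1].mean(),ky[0,1]-ky[1,1]),'| rails x %.3f mid %.4f w %.4f'%(qy[0,0],qy[:,1].mean(),qy[0,1]-qy[1,1]))
```

```text
5 car x 0.612 y mid 0.1013 w 0.0357 | rails x 0.620 mid 0.1029 w 0.0599
25 car x 0.603 y mid 0.1017 w 0.0357 | rails x 0.610 mid 0.1031 w 0.0597
45 car x 0.594 y mid 0.1016 w 0.0358 | rails x 0.599 mid 0.1033 w 0.0594
65 car x 0.585 y mid 0.1019 w 0.0358 | rails x 0.588 mid 0.1035 w 0.0603
85 car x 0.576 y mid 0.1018 w 0.0359 | rails x 0.577 mid 0.1037 w 0.0600
105 car x 0.566 y mid 0.1023 w 0.0359 | rails x 0.566 mid 0.1039 w 0.0598
125 car x 0.556 y mid 0.1022 w 0.0360 | rails x 0.554 mid 0.1041 w 0.0595
145 car x 0.546 y mid 0.1023 w 0.0355 | rails x 0.542 mid 0.1043 w 0.0593
165 car x 0.536 y mid 0.1027 w 0.0356 | rails x 0.530 mid 0.1042 w 0.0596
185 car x 0.525 y mid 0.1027 w 0.0357 | rails x 0.517 mid 0.1044 w 0.0594
205 car x 0.513 y mid 0.1031 w 0.0358 | rails x 0.503 mid 0.1050 w 0.0598
225 car x 0.501 y mid 0.1030 w 0.0358 | rails x 0.489 mid 0.1053 w 0.0595
```

Level and parallel to the rails; it only needs about +2 mm in y. I'll lower it onto the plate.

>>> carry_out(steps=[[1, 0, 0.0018, -0.01, 0, 0, 0], [1, 0, 0.0018, -0.018, 0, 0, 0], [1, 0, 0.0018, -0.023, 0, 0, 0], [1, 0, 0.0018, -0.026, 0, 0, 0], [1, 0, 0.0018, -0.028, 0, 0, 0], [1, 0, 0.0018, -0.028, 0, 0, 0]])

```text
time_s: 8.0
eef_pos: [0.4964, 0.1065, 0.0783]
ee_rot: [-0.0, 1.0, -0.007, 0.0]
ft_force: [-0.3, 0.1, -0.7]
width: 0.01
gripper_force: 49.1
```

>>> carry_out(steps=[[1, 0, -0.001, -0.0008, 0, 0, 0], [1, 0, -0.001, -0.0015, 0, 0, 0], [1, 0, -0.001, -0.0015, 0, 0, 0]])

```text
time_s: 8.38
eef_pos: [0.4964, 0.1055, 0.0769]
ee_rot: [-0.0, 1.0, -0.007, 0.0]
ft_force: [-0.1, 0.3, 0.0]
width: 0.0097
gripper_force: 49.3
```

>>> carry_out(steps=[[1, 0, 0, -0.0008, 0, 0, 0], [1, 0, 0, -0.0008, 0, 0, 0]])

```text
time_s: 8.62
eef_pos: [0.4964, 0.1055, 0.0761]
ee_rot: [-0.0, 1.0, -0.007, 0.0]
ft_force: [-0.8, 0.9, 2.5]
width: 0.01
gripper_force: 49.5
```

It's in contact. I slide forward along the plate, staying short of the earliest possible stop.

>>> carry_out(steps=[[1, 0.006, -0.0001, 0, 0, 0, 0], [1, 0.014, -0.0002, 0, 0, 0, 0], [1, 0.022, -0.0004, 0, 0, 0, 0], [1, 0.03, -0.0005, 0, 0, 0, 0], [1, 0.038, -0.0007, 0, 0, 0, 0], [1, 0.046, -0.0008, 0, 0, 0, 0], [1, 0.052, -0.0009, 0, 0, 0, 0], [1, 0.054, -0.0009, 0, 0, 0, 0]])

```text
time_s: 9.62
eef_pos: [0.5507, 0.1046, 0.0759]
ee_rot: [-0.0, 1.0, -0.007, 0.0]
ft_force: [-2.9, 0.6, 2.6]
width: 0.0101
gripper_force: 49.5
```

>>> carry_out(steps=[[1, 0.0012, 0, 0, 0, 0, 0], [1, 0.0025, 0, 0, 0, 0, 0], [1, 0.0025, 0, 0, 0, 0, 0]])

```text
time_s: 10.0
eef_pos: [0.553, 0.1046, 0.076]
ee_rot: [-0.0, 1.0, -0.007, 0.0]
ft_force: [-0.6, -0.1, 1.9]
width: 0.0102
gripper_force: 49.5
```

>>> carry_out(steps=[[1, 0.0013, 0, 0, 0, 0, 0], [1, 0.0026, 0, 0, 0, 0, 0], [1, 0.0039, 0, 0, 0, 0, 0], [1, 0.0039, 0, 0, 0, 0, 0]])

```text
time_s: 10.5
eef_pos: [0.557, 0.1046, 0.076]
ee_rot: [0.0, 1.0, -0.007, 0.0]
ft_force: [-0.6, -0.4, 0.8]
width: 0.0098
gripper_force: 49.5
```

Now I feel for the stop in small steps, checking the force after each.

>>> carry_out(steps=[[1, 0.0007, 0, 0, 0, 0, 0], [1, 0.0014, 0, 0, 0, 0, 0]])

```text
time_s: 10.75
eef_pos: [0.5582, 0.1046, 0.0759]
ee_rot: [-0.0, 1.0, -0.007, -0.0]
ft_force: [-2.2, 0.4, 2.1]
width: 0.0099
gripper_force: 49.5
```

>>> carry_out(steps=[[1, 0.0007, 0, 0, 0, 0, 0], [1, 0.0014, 0, 0, 0, 0, 0]])

```text
time_s: 11.0
eef_pos: [0.5596, 0.1046, 0.0759]
ee_rot: [-0.0, 1.0, -0.007, -0.0]
ft_force: [-2.6, -0.5, 1.9]
width: 0.0098
gripper_force: 49.5
```

>>> carry_out(steps=[[1, 0.0007, 0, 0, 0, 0, 0], [1, 0.0014, 0, 0, 0, 0, 0]])

```text
time_s: 11.25
eef_pos: [0.561, 0.1046, 0.0759]
ee_rot: [-0.0, 1.0, -0.007, -0.0]
ft_force: [-1.6, 0.5, 1.3]
width: 0.0103
gripper_force: 49.5
```

>>> carry_out(steps=[[1, 0.0007, 0, 0, 0, 0, 0], [1, 0.0014, 0, 0, 0, 0, 0]])

```text
time_s: 11.5
eef_pos: [0.5624, 0.1046, 0.0759]
ee_rot: [-0.0, 1.0, -0.007, -0.0]
ft_force: [-1.4, 0.5, 1.2]
width: 0.0101
gripper_force: 49.5
```

>>> carry_out(steps=[[1, 0.0008, 0, 0, 0, 0, 0], [1, 0.0016, -0.0001, 0, 0, 0, 0]])

```text
time_s: 11.75
eef_pos: [0.564, 0.1045, 0.0759]
ee_rot: [-0.0, 1.0, -0.007, -0.0]
ft_force: [-3.1, 0.2, 2.9]
width: 0.0099
gripper_force: 49.5
```

>>> carry_out(steps=[[1, 0.0008, 0, 0, 0, 0, 0], [1, 0.0016, 0, 0, 0, 0, 0]])

```text
time_s: 12.0
eef_pos: [0.5656, 0.1045, 0.0759]
ee_rot: [0.0, 1.0, -0.007, 0.0]
ft_force: [-1.7, -0.6, 2.8]
width: 0.0098
gripper_force: 49.5
```

>>> carry_out(steps=[[1, 0.0008, 0, 0, 0, 0, 0], [1, 0.0016, 0, 0, 0, 0, 0]])

```text
time_s: 12.25
eef_pos: [0.5672, 0.1045, 0.0759]
ee_rot: [0.0, 1.0, -0.007, 0.0]
ft_force: [-2.5, 0.7, 2.5]
width: 0.01
gripper_force: 49.5
```

>>> carry_out(steps=[[1, 0.0008, 0, 0, 0, 0, 0], [1, 0.0016, 0, 0, 0, 0, 0]])

```text
time_s: 12.5
eef_pos: [0.5688, 0.1045, 0.0759]
ee_rot: [-0.0, 1.0, -0.007, -0.0]
ft_force: [-2.6, -0.6, 2.2]
width: 0.0096
gripper_force: 49.5
```

>>> carry_out(steps=[[1, 0.0008, 0, 0, 0, 0, 0], [1, 0.0016, -0.0001, 0, 0, 0, 0]])

```text
time_s: 12.75
eef_pos: [0.5704, 0.1044, 0.0759]
ee_rot: [-0.0, 1.0, -0.007, -0.0]
ft_force: [-1.7, -0.5, 1.4]
width: 0.0101
gripper_force: 49.5
```

>>> carry_out(steps=[[1, 0.0008, 0, 0, 0, 0, 0], [1, 0.0016, 0, 0, 0, 0, 0]])

```text
time_s: 13.0
eef_pos: [0.572, 0.1044, 0.0759]
ee_rot: [-0.0, 1.0, -0.007, -0.0]
ft_force: [-2.5, 0.8, 2.4]
width: 0.0104
gripper_force: 49.5
```

>>> carry_out(steps=[[1, 0.0008, 0, 0, 0, 0, 0], [1, 0.0016, 0, 0, 0, 0, 0]])

```text
time_s: 13.25
eef_pos: [0.5736, 0.1044, 0.0759]
ee_rot: [-0.0, 1.0, -0.007, 0.0]
ft_force: [-1.7, 0.6, 1.0]
width: 0.0099
gripper_force: 49.5
```

>>> carry_out(steps=[[1, 0.0008, 0, 0, 0, 0, 0], [1, 0.0016, 0, 0, 0, 0, 0]])

```text
time_s: 13.5
eef_pos: [0.5752, 0.1044, 0.0759]
ee_rot: [-0.0, 1.0, -0.007, -0.0]
ft_force: [-1.7, -0.5, 2.4]
width: 0.0096
gripper_force: 49.5
```

>>> carry_out(steps=[[1, 0.0008, 0, 0, 0, 0, 0], [1, 0.0016, 0, 0, 0, 0, 0]])

```text
time_s: 13.75
eef_pos: [0.5768, 0.1044, 0.0759]
ee_rot: [0.0, 1.0, -0.007, -0.0]
ft_force: [-2.5, 1.0, 2.3]
width: 0.0098
gripper_force: 49.5
```

>>> carry_out(steps=[[1, 0.0008, 0, 0, 0, 0, 0], [1, 0.0016, 0, 0, 0, 0, 0]])

```text
time_s: 14.0
eef_pos: [0.5779, 0.1044, 0.0759]
ee_rot: [-0.0, 1.0, -0.007, -0.001]
ft_force: [-5.9, -0.0, 4.4]
width: 0.0101
gripper_force: 49.8
```

First real resistance: the tool lags by 0.5 mm and the force has risen. I press a little more and hold.

>>> carry_out(steps=[[1, 0.0006, 0, 0, 0, 0, 0], [1, 0.0006, 0, 0, 0, 0, 0]])

```text
time_s: 14.25
eef_pos: [0.5781, 0.1044, 0.0759]
ee_rot: [0.0, 1.0, -0.007, -0.001]
ft_force: [-6.3, -1.7, 4.5]
width: 0.0098
gripper_force: 49.8
```

>>> carry_out(steps=[[1, 0.0005, 0, 0, 0, 0, 0], [1, 0.0005, 0, 0, 0, 0, 0], [1, 0.0005, 0, 0, 0, 0, 0]])

```text
time_s: 14.62
eef_pos: [0.5783, 0.1045, 0.0758]
ee_rot: [0.0, 1.0, -0.007, -0.001]
ft_force: [-7.7, -0.2, 4.3]
width: 0.01
gripper_force: 49.9
```

>>> carry_out(steps=[[1, 0.0007, 0, 0, 0, 0, 0], [1, 0.0007, 0, 0, 0, 0, 0], [1, 0.0007, 0, 0, 0, 0, 0]])

```text
time_s: 15.0
eef_pos: [0.5786, 0.1045, 0.0758]
ee_rot: [0.0, 1.0, -0.007, -0.002]
ft_force: [-8.7, -0.1, 6.4]
width: 0.0099
gripper_force: 50.0
```

>>> carry_out(steps=[[1, 0.0006, 0, 0, 0, 0, 0], [1, 0.0006, 0, 0, 0, 0, 0], [1, 0.0006, 0, 0, 0, 0, 0]])

```text
time_s: 15.38
eef_pos: [0.5788, 0.1045, 0.0758]
ee_rot: [0.0, 1.0, -0.006, -0.002]
ft_force: [-11.4, -0.8, 7.6]
width: 0.0098
gripper_force: 50.1
```

It's pressed home at about 11 N. I ease off, keeping a slight forward push, then let go.

>>> carry_out(steps=[[1, -0.0007, 0, 0, 0, 0, 0], [1, -0.0014, 0, 0, 0, 0, 0], [0.6, -0.0014, 0, 0, 0, 0, 0], [0.3, -0.0014, 0, 0, 0, 0, 0], [0.3, -0.0014, 0, 0, 0, 0, 0], [0.3, -0.0014, 0, 0, 0, 0, 0]])

```text
time_s: 16.12
eef_pos: [0.5795, 0.1044, 0.0759]
ee_rot: [-0.0, 1.0, -0.007, 0.0]
ft_force: [-0.7, 0.5, 0.5]
width: 0.0598
gripper_force: 0.0
```

>>> carry_out(steps=[[0.1, -0.001, 0, 0.03, 0, 0, 0], [0, -0.001, 0, 0.08, 0, 0, 10], [0, 0, 0, 0.12, 0, 0, 20], [0, 0.005, 0, 0.135, 0, 0, 30], [0, 0.015, 0, 0.135, 0, 0, 40], [0, 0.03, 0, 0.135, 0, 0, 50], [0, 0.05, -0.001, 0.135, 0, 0, 60], [0, 0.07, -0.002, 0.135, 0, 0, 70], [0, 0.081, -0.002, 0.135, 0, 0, 80], [0, 0.081, -0.002, 0.135, 0, 0, 90], [0, 0.081, -0.002, 0.135, 0, 0, 100], [0, 0.081, -0.002, 0.135, 0, 0, 110], [0, 0.081, -0.002, 0.135, 0, 0, 120], [0, 0.081, -0.002, 0.135, 0, 0, 127], [0, 0.081, -0.002, 0.135, 0, 0, 133], [0, 0.081, -0.002, 0.13, 0, 0, 133], [0, 0.081, -0.002, 0.13, 0, 0, 133]])

```text
time_s: 18.25
eef_pos: [0.6601, 0.1024, 0.2052]
ee_rot: [-0.001, 0.406, 0.914, -0.0]
ft_force: [-0.2, -0.1, 0.9]
width: 0.0853
gripper_force: 0.0
```

Run:
```python
from h import *
s=state(); print(s['eef_pos'],s['ee_rot'],s['joints'],s['time_s'],s['ft_force'],s['ft_torque'],s['width'])
ims=[]
for n in ('wrist','top'):
    a,d,ci=grab(n); np.savez(n+'4',a=a,d=d); pickle.dump(ci,open(n+'4.p','wb')); ims.append(a)
A=cv2.resize(ims[0],(480,300),interpolation=cv2.INTER_AREA); B=cv2.resize(ims[1][110:225,200:320],(313,300),interpolation=cv2.INTER_CUBIC)
save('v4',np.clip(np.hstack([A,B])*1.5,0,255).astype(np.uint8))
print(ray(pickle.load(open('wrist4.p','rb')),[[320,200]]))
```

```text
[0.66012875 0.10239991 0.2051722 ] [-5.82508708e-04  4.05738746e-01  9.13988881e-01 -2.37207650e-04] [-2.29216495e-02  5.97400103e-01  9.19359377e-01  1.02709242e-05
  1.62609104e+00 -7.58143336e-01] 18.25 [-0.16089189 -0.06861479  0.91453412] [ 0.01888925 -0.05317607  0.01350602] 0.08525317714842913
(array([0.61265404, 0.15481039, 0.37495795]), array([[ 0.18818416, -0.22044979, -0.95711866]]))
```

View pics/v4.png

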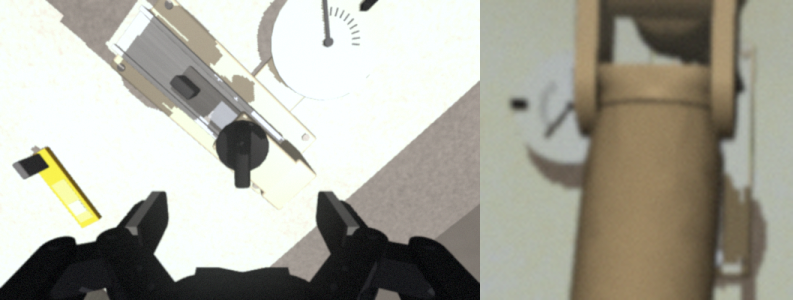

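The open gripper is lined up over the knob bar. The carrier is under the foot with its tab clear, and the needle is at rest. From the top camera the needle (crop 572,105 → 548,135) and wedge (518,103) stay visible beside the forearm. I measure the mark from the earlier close view and the rest angle from both cameras.

```bash
cat >> h.py <<'E'
def dial(a,d,ci,c=(0.6624,0.2466),zd=0.0595,verbose=0):
    """polar darkness on dial plane: rectify to 0.25mm grid around c"""
    s=0.00025; n=300; g=(np.arange(2*n)-n)*s
    X=np.stack(np.meshgrid(c[0]-g,c[1]-g,indexing='ij'),-1)   # row down = -x, col right = -y
    P=np.concatenate([X,np.full(X.shape[:2]+(1,),zd)],-1)
    uv=proj(ci,P).reshape(2*n,2*n,2).astype(np.float32)
    return cv2.remap(a,uv[...,0],uv[...,1],cv2.INTER_LINEAR)
def prof(R,r0,r1,c=(0,0)):
    th=np.deg2rad(np.arange(0,360,.5)); r=np.arange(r0,r1,.5)
    x=c[0]+r[:,None]*np.cos(th); y=c[1]+r[:,None]*np.sin(th)   # mm, world x,y rel centre
    g=cv2.cvtColor(R,cv2.COLOR_RGB2GRAY)
    return np.rad2deg(th),cv2.remap(g,(300-y*4).astype(np.float32),(300-x*4).astype(np.float32),cv2.INTER_LINEAR)
def ang(th,p,lo,hi):
    k=(th>=lo)&(th<=hi); q=p.mean(0)[k]; w=np.clip(np.median(q)-q-3,0,None)
    w[w<.4*w.max()]=0; return (w*th[k]).sum()/w.sum(), w.max()
E
python3 - <<'E'
from h import *
out=[]
for n in ('w2','wrist4','top0','top4'):
    t=np.load(n+'.npz'); ci=pickle.load(open(n+'.p','rb')); R=dial(t['a'],t['d'],ci); out.append(cv2.resize(R,(395,395)) if n!='top4' else None)
    # hub centroid
    g=cv2.GaussianBlur(cv2.cvtColor(R,cv2.COLOR_RGB2GRAY),(0,0),5); sub=g[270:330,270:330]; j=np.unravel_index(sub.argmin(),sub.shape); print(n,'darkest rel centre mm (x,y)',(30-j[0])/4,(30-j[1])/4)
    th,p=prof(R,15,44); print('  needle',ang(th,p,95,175)); th,p=prof(R,50,60); print('  mark',ang(th,p,60,115)); th,p=prof(R,58,68); print('  mark out',ang(th,p,60,115))
save('rect',np.clip(np.hstack(out[:2])*1.3,0,255).astype(np.uint8))
E
```

```text
w2 darkest rel centre mm (x,y) 0.0 -0.75
  needle (np.float64(140.7991746031746), np.float64(79.17241379310344))
  mark (np.float64(87.28420734682499), np.float64(117.89999999999999))
  mark out (np.float64(87.1706412170991), np.float64(124.1))
wrist4 darkest rel centre mm (x,y) -1.25 -1.25
  needle (np.float64(140.33658763133712), np.float64(90.27586206896551))
  mark (np.float64(103.78079646831597), np.float64(83.8))
  mark out (np.float64(104.13673744019144), np.float64(15.049999999999997))
top0 darkest rel centre mm (x,y) -2.25 4.5
  needle (np.float64(136.90088035815708), np.float64(35.55172413793103))
  mark (np.float64(89.82495299413138), np.float64(44.525000000000006))
  mark out (np.float64(89.46731679133029), np.float64(82.22500000000001))
top4 darkest rel centre mm (x,y) -1.25 4.25
  needle (np.float64(136.89482984711827), np.float64(37.5344827586207))
  mark (np.float64(89.80184876285792), np.float64(45.375))
  mark out (np.float64(89.45344824976921), np.float64(84.62499999999999))
```

View pics/rect.png

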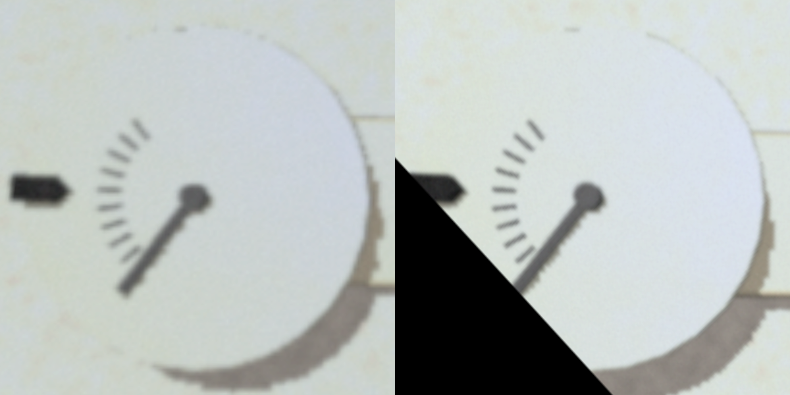

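In the rectified view the needle is at 140.6° and the wedge at 87.3°, so 53° (0.93 rad) to go, within the stated 0.8–1.15. The hub is at (196,198), the needle tip at (122,292) and the wedge tip at (70,190). Now I lower onto the knob and grip it.

>>> carry_out(steps=[[0, 0, 0, -0.03, 0, 0, 0], [0, 0, 0, -0.055, 0, 0, 0], [0, 0, 0, -0.067, 0, 0, 0], [0.3, 0, 0, -0.067, 0, 0, 0], [1, 0, 0, -0.067, 0, 0, 0], [1, 0, 0, -0.067, 0, 0, 0], [1, 0, 0, -0.067, 0, 0, 0], [1, 0, 0, -0.067, 0, 0, 0], [1, 0, 0, -0.067, 0, 0, 0]], force=50)

```text
time_s: 19.48
eef_pos: [0.6605, 0.1023, 0.1397]
ee_rot: [0.0, 0.405, 0.914, 0.0]
ft_force: [-2.5, -0.3, 5.8]
width: 0.0124
gripper_force: 50.9
```

>>> carry_out(steps=[[1, 0, 0, 0, 0, 0, -7], [1, 0, 0, 0, 0, 0, -14], [1, 0, 0, 0, 0, 0, -21], [1, 0, 0, 0, 0, 0, -28], [1, 0, 0, 0, 0, 0, -35], [1, 0, 0, 0, 0, 0, -40], [1, 0, 0, 0, 0, 0, -40]])

```text
time_s: 20.35
eef_pos: [0.6594, 0.1018, 0.1397]
ee_rot: [-0.0, 0.694, 0.72, -0.001]
ft_force: [-7.2, -3.0, 8.1]
width: 0.0124
gripper_force: 51.1
```

```bash
cat >> h.py <<'E'
def needle_top(tag):
    """line fit of needle in top view relative to hub and mark"""
    a,d,ci=grab('top'); np.savez(tag,a=a); s=state()
    R=dial(a,d,ci); c=(-1.75,4.4); th,p=prof(R,15,42,c); n=ang(th,p,60,165); th,q=prof(R,48,58,c); m=ang(th,q,70,105)
    q=s['ee_rot']; yaw=np.rad2deg(2*np.arctan2(q[2],q[1]))
    print(tag,'needle',n,'mark',m,'todo',n[0]-m[0],'yaw',yaw,'torque',np.round(s['ft_torque'],3),'F',np.round(s['ft_force'],1),s['time_s'])
E
python3 - <<'E'
from h import *
t=np.load('top0.npz'); ci=pickle.load(open('top0.p','rb')); R=dial(t['a'],None,ci); c=(-1.75,4.4)
th,p=prof(R,15,42,c); th,q=prof(R,48,58,c); print('rest',ang(th,p,60,165),ang(th,q,70,105))
needle_top('t5')
E
```

```text
rest (np.float64(141.63549050512884), np.float64(36.768518518518505)) (np.float64(87.98871253319844), np.float64(44.74999999999999))
t5 needle (np.float64(141.62632804302206), np.float64(38.185185185185176)) mark (np.float64(87.97809266889989), np.float64(47.72500000000001)) todo 53.648235374122166 yaw 92.20832049599818 torque [-0.522  1.236 -0.049] F [-6.1 -2.7  8.1] 20.4
```

The top view gives the same 53.6° to go, and the needle hasn't moved yet. I keep turning and shift slightly to relieve the side force.

>>> carry_out(steps=[[1, -0.001, -0.0005, 0, 0, 0, -6], [1, -0.001, -0.0005, 0, 0, 0, -12], [1, -0.001, -0.0005, 0, 0, 0, -18], [1, -0.001, -0.0005, 0, 0, 0, -24], [1, -0.001, -0.0005, 0, 0, 0, -30], [1, -0.001, -0.0005, 0, 0, 0, -30]])

```text
time_s: 21.15
eef_pos: [0.6584, 0.102, 0.1397]
ee_rot: [-0.0, 0.856, 0.516, -0.001]
ft_force: [-6.6, -0.2, 7.3]
width: 0.0122
gripper_force: 51.1
```

```bash
python3 -c "
from h import *
needle_top('t6')"
```

```text
t6 needle (np.float64(127.17013557380179), np.float64(41.574074074074076)) mark (np.float64(87.96276432730615), np.float64(46.2)) todo 39.20737124649564 yaw 62.231605987688276 torque [-0.081  1.174 -0.078] F [-7.6  0.1  7.3] 21.2
```

The foot is in contact, and 39° of needle remains (about 52° of knob). I turn 38° more.

>>> carry_out(steps=[[1, -0.001, 0, 0, 0, 0, -6], [1, -0.001, 0, 0, 0, 0, -12], [1, -0.001, 0, 0, 0, 0, -18], [1, -0.001, 0, 0, 0, 0, -24], [1, -0.001, 0, 0, 0, 0, -30], [1, -0.001, 0, 0, 0, 0, -35], [1, -0.001, 0, 0, 0, 0, -38], [1, -0.001, 0, 0, 0, 0, -38]])

```text
time_s: 22.2
eef_pos: [0.6575, 0.1028, 0.1397]
ee_rot: [-0.001, 0.978, 0.21, -0.0]
ft_force: [-6.1, 3.2, 6.8]
width: 0.012
gripper_force: 51.1
```

```bash
python3 -c "
from h import *
needle_top('t7')"
```

```text
t7 needle (np.float64(98.8461512967106), np.float64(36.47222222222223)) mark (np.float64(88.01926073676992), np.float64(44.75)) todo 10.82689055994068 yaw 24.284568520192902 torque [0.498 0.978 0.1  ] F [-4.9  3.6  7.3] 22.25
```

>>> carry_out(steps=[[1, -0.0005, 0, 0, 0, 0, -4], [1, -0.0005, 0, 0, 0, 0, -8], [1, -0.0005, 0, 0, 0, 0, -10], [1, -0.0005, 0, 0, 0, 0, -10]])

```text
time_s: 22.75
eef_pos: [0.6574, 0.1031, 0.1397]
ee_rot: [-0.001, 0.992, 0.124, -0.0]
ft_force: [-3.8, 3.8, 6.2]
width: 0.012
gripper_force: 51.0
```

```bash
python3 -c "
from h import *
needle_top('t8')
s=state()
a,d,ci=grab('wrist'); np.savez('w8',a=a,d=d); pickle.dump(ci,open('w8.p','wb'))
print(proj(ci,[[.6624,.2466,.0595],[.6655,.307,.0595]]))
a,d,ci=grab('scene'); np.savez('s8',a=a,d=d)
R=dial(a,d,ci); save('s8',np.clip(cv2.resize(R,(400,400))*1.5,0,255).astype(np.uint8))
"
```

```text
t8 needle (np.float64(92.03383960853213), np.float64(41.388888888888886)) mark (np.float64(88.02713866022862), np.float64(48.475)) todo 4.006700948303518 yaw 14.29898423175062 torque [0.685 0.745 0.123] F [-4.4  3.8  7. ] 22.8
[[135.03461313 144.65148899]
 [ 53.60319618 120.45380574]]
```

The wrist camera can see the dial here, so I measure the needle from it as a finer check.

Run:
```python
from h import *
t=np.load('w8.npz'); ci=pickle.load(open('w8.p','rb')); R=dial(t['a'],None,ci)
save('r8',np.clip(R[100:500]*1.3,0,255).astype(np.uint8))
for c in ((0,0),(0,2),(0,-2)):
    th,p=prof(R,12,34,c); n=ang(th,p,75,115); th,p=prof(R,38,45,c); n2=ang(th,p,80,115); th,q=prof(R,50,60,c); m=ang(th,q,70,105); print(c,n,n2,m)
```

```text
(0, 0) (np.float64(92.84364625032447), np.float64(82.70454545454544)) (np.float64(91.99319008264463), np.float64(98.42857142857142)) (np.float64(87.63696621097878), np.float64(153.775))
(0, 2) (np.float64(93.17686088970349), np.float64(79.13636363636363)) (np.float64(92.00208801798907), np.float64(101.64285714285714)) (np.float64(87.62762494157843), np.float64(156.15))
(0, -2) (np.float64(92.78127646987645), np.float64(84.88636363636364)) (np.float64(92.15587918015102), np.float64(91.99999999999999)) (np.float64(87.75393730970582), np.float64(140.525))
```

View pics/r8.png

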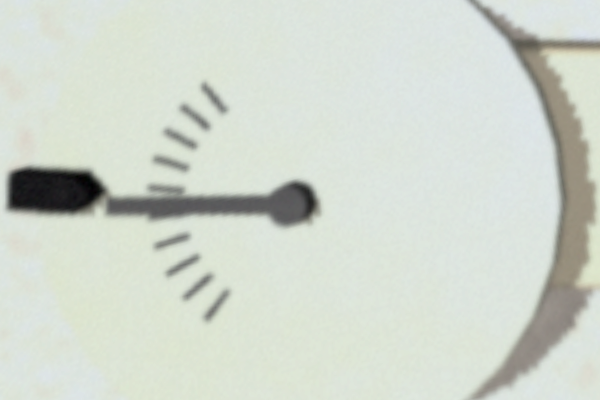

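The view shows the needle tip at (108,205) just below the wedge tip at (103,188), with about 3.8° of needle left. Line direction and the top view agree within 0.4°. I turn the knob 5° more.

>>> carry_out(steps=[[1, 0, 0, 0, 0, 0, -2.5], [1, 0, 0, 0, 0, 0, -5], [1, 0, 0, 0, 0, 0, -5]])

```text
time_s: 23.28
eef_pos: [0.6574, 0.1033, 0.1397]
ee_rot: [-0.001, 0.997, 0.081, -0.0]
ft_force: [-4.1, 4.8, 6.3]
width: 0.0122
gripper_force: 51.0
```

```bash
python3 -c "
from h import *
needle_top('t9')"
```

```text
t9 needle (np.float64(88.04244641242269), np.float64(37.71296296296296)) mark (np.float64(87.92288253499532), np.float64(48.87499999999999)) todo 0.11956387742736752 yaw 9.304180267395418 torque [0.807 0.742 0.08 ] F [-4.4  4.5  6.9] 23.325
```

At the mark by the top view. I release the knob, lift clear and check from a good vantage.

>>> carry_out(steps=[[0.6, 0, 0, 0, 0, 0, 0], [0.2, 0, 0, 0, 0, 0, 0], [0, 0, 0, 0, 0, 0, 0], [0, 0, 0, 0, 0, 0, 0], [0, 0, 0, 0.02, 0, 0, 0], [0, 0, 0, 0.06, 0, 0, 0], [0, 0, 0, 0.11, 0, 0, -3], [0, -0.03, 0.02, 0.15, 0, 0, -9], [0, -0.075, 0.06, 0.18, 0, 0, -9], [0, -0.08, 0.1, 0.18, 0, 0, -9], [0, -0.08, 0.12, 0.18, 0, 0, -9], [0, -0.08, 0.12, 0.18, 0, 0, -9]])

```text
time_s: 24.82
eef_pos: [0.578, 0.2226, 0.3181]
ee_rot: [0.0, 1.0, 0.003, -0.001]
ft_force: [0.2, 0.3, -0.6]
width: 0.0854
gripper_force: 0.0
```

Run:
```python
from h import *
needle_top('t10')
a,d,ci=grab('wrist'); np.savez('w10',a=a,d=d); pickle.dump(ci,open('w10.p','wb'))
R=dial(a,d,ci); A=cv2.resize(R,(390,390)); B=cv2.resize(a,(410,256)); B=np.vstack([B,np.zeros((134,410,3),np.uint8)])
save('v10',np.clip(np.hstack([A,B])*1.3,0,255).astype(np.uint8))
th,p=prof(R,12,30); n1=ang(th,p,75,115)[0]; th,p=prof(R,37,45); n2=ang(th,p,75,115)[0]; th,q=prof(R,50,60); m=ang(th,q,70,105)[0]
print(n1,n2,m,state()['eef_pos'])
```

```text
t10 needle (np.float64(82.04096736992064), np.float64(19.43518518518519)) mark (np.float64(nan), np.float64(0.0)) todo nan yaw 0.25099357377836357 torque [ 0.001 -0.019  0.035] F [-0.1 -0.7  0.1] 24.875
87.9376044313214 87.91020975319262 87.24176031374915 [0.57836481 0.22099537 0.31808872]h.py:33: RuntimeWarning: invalid value encountered in scalar divide
  w[w<.4*w.max()]=0; return (w*th[k]).sum()/w.sum(), w.max()
```

View pics/v10.png

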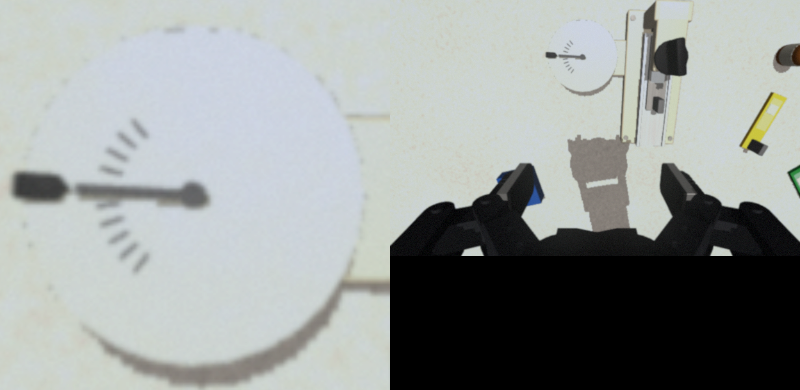

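From directly above, the needle points at the wedge (87.9° against 87.2°, about 0.5 mm at the tip). The carrier stays under the foot and the gripper is clear. I hand it in.

```bash
python3 -c "
from h import *
print(finish_job())"
```

```text
the job is handed in; nothing more can be done
None
```

I slid the carrier home against the stop, pressing it there with about 11 N, clamped it with the needle about 0.7° (0.5 mm at the tip) short of the mark, and handed the job in at about 25 s with the robot clear of everything.

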